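Return three setting cylinders to their own V-blocks

ROBOT

A 7-joint arm with a two-finger parallel gripper is mounted at the origin on a cart in front of the work surface, level with it; the furniture and walls round the work are solid. World frame = base frame: x ahead of the robot, y to its left, z up, the work surface at z = 0. Lengths are in mm, angles in rad, forces in N, time in s.
With the tool pointing down it reaches from about 400 to 875 mm from the base axis. Payload 4.4 kg.
Tool frame: the origin (TCP) lies midway between the tips of the shut fingers; the grasp point (between the pads) lies 19 mm behind it; z points along the fingers, y is the line along which they close (so a half turn about z gives the same grasp; the last joint's range is limited). The gripper opens to 85 mm and grips with 20 to 120 N. Pads are 22 mm wide; open, the fingers measure 114 mm over their backs; the gripper's body (76 mm by 85 mm) begins 54 mm behind the grasp point. The pads swing forward as they close: fully open they stand 13 mm farther back than shut.
Start: joints at [1.231, 0.628, 0.038, 1.517, -0.027, 0.996, -0.02], TCP at [175.782, -625.794, 231.313] pointing down, gripper open.
Joint ranges: [-3.06, 3.06], [-0.37, 2.12], [-1.25, 1.32], [0.18, 2.47], [-1.1, 4.24], [0.23, 1.98], [-2.94, 2.94]. Speed limits (rad/s): [2.57, 2.57, 3.14, 3.14, 3.14, 3.14, 3.14].

INTERFACE

Orientations are given as [roll, pitch, yaw] about the fixed x, y, z axes, in that order (R = Rz(yaw) Ry(pitch) Rx(roll)).
In Python, from cell import readout, optics, order gives the robot as it stands.
- The arm moves only by the shell command python3 -m jog 'ROWS'. ROWS is a JSON object of lists of equal length, an entry for each row: "claw": the opening, from 0 (shut) to 1 (fully open); "xyz": the shift along the tool's x, y, z each as a share of 0.1 m, from -1 to 1, a list of three; "twist": the turn, a rotation vector about the tool's x, y, z each as a share of 180 degrees, from -1 to 1, a list of three. A call has 1 to 12 rows; each row shifts and turns the commanded pose from where the row before left it, along the tool's axes as they then stand; what a row does not reach is not made up. A row lasts 1/8 s, in which the tool goes at most 62.5 mm and 10.7 degrees, less where a joint would pass 70% of its speed; a pose out of reach is approached as far as the arm can. A call with a number of a shift or a turn outside -1 to 1 is refused whole. A call with a gripper value outside its range is refused whole. The fingers move at their own pace and stop on an object; the grip force is fixed at half the most. Time passes only in rows, so rows that do not move let the fingers close. It gives the time, the measured TCP pose, the force, the opening and the grip force at its end, in the units of the state.
- readout.read_state(): the state, without advancing time (a new reading comes with each control period).
- optics.get_image(name): name is "scene" or "top" or "wrist"; returns a dict with "color" (384x512x3 uint8, red, green, blue), "fovy" (degrees; the focal length in pixels is half the picture's height over the tangent of half this angle, whatever the lens; pixels are square), "cx", "cy" (the principal point, pixels), "view" (4x4, takes a point from world to camera coordinates). Camera axes: x right, y up, looking along -z (the intrinsics and any distortion apply to the point x, -y, -z); pixel columns grow to the right and rows downward; lengths in mm; the calibration is good to about 2 mm. A picture is of the moment at which its call begins. There is no depth.
- order.finish_job(): hands the job in; it is judged then, once.
Trained networks look in the newest picture that a camera, given by its name, has taken for a name from the list of things; names that differ only in an ending like _2 or _b are one class to them, and where a whole thing is asked for, a point or a joint stands for the part that bears it (a point fixed in the world has none). Each returns a list of dicts, best first, with "score" (0 to 1); they miss things now and then, are a little off and sometimes report something else, mostly with a low value. They report only what shows in the picture. A call takes as long as a camera call.
- optics.boxes_of(camera, label): "rect" ([left, top, width, height] in pixels, round what is visible of it).
The state is a dict: "clock": time; "qpos": joint angles; "qd": joint speeds; "tau": joint torques, N m; "eef_pos": TCP position; "tool_rot": TCP orientation; "force": force on the tool from outside, world axes, zero at the start; "torque": the same for the moment, N m; "width": finger opening in mm; "gripper_force": force on a finger pad.
Only numpy, scipy, OpenCV 4.12 (cv2) and the standard library are available. Lean on these libraries where they do the work, as an engineer would, in place of code of your own. Each camera call takes 0.05 s, during which the arm holds its last target. There are 200 camera calls.

TASK

The three setting cylinders were put back on one another's V-blocks after cleaning. Set each one down gently in the bright steel V-block made for its size (small in small, medium in medium, large in large), centred on it and lying snugly in the V. They must never touch or stand on the bench, so park one in the empty blue V-block on the way, carry them level, and leave the blue one empty and the setting ring and the tin where they are.

Things in the scene. Friction and masses are not known exactly. Their poses are not given: they have to be found in the camera images.
- master_small: the small of three loose setting cylinders: a plain round bar of bright steel with black plastic end caps, 18 mm in diameter, 60 mm long over its flat caps, lying level; origin at its centre, x along its axis. Grip it from above across the two caps (60 mm), which overhang the V-block at both ends. Rolls away on a flat surface. 0.1 to 0.5 kg.
- master_medium: the medium of three loose setting cylinders: a plain round bar of bright steel with black plastic end caps, 26 mm in diameter, 60 mm long over its flat caps, lying level; origin at its centre, x along its axis. Grip it from above across the two caps (60 mm), which overhang the V-block at both ends. Rolls away on a flat surface. 0.1 to 0.5 kg.
- master_large: the large of three loose setting cylinders: a plain round bar of bright steel with black plastic end caps, 34 mm in diameter, 60 mm long over its flat caps, lying level; origin at its centre, x along its axis. Grip it from above across the two caps (60 mm), which overhang the V-block at both ends. Rolls away on a flat surface. 0.1 to 0.5 kg.
- v_small: the small of three fixed bright steel V-blocks with a clamp groove along each side: 44 mm wide (y), 34 mm along its V (x), 50 mm high; origin at the centre of its underside. The 90 degree V is 24 mm wide at the top, its faces would meet 38 mm above the origin; the small cylinder (18 mm) rests in it with its axis level with the block's top, 50.7 mm up. Starts with a wrong cylinder in it.
- v_medium: the medium of three fixed bright steel V-blocks with a clamp groove along each side: 58 mm wide (y), 34 mm along its V (x), 50 mm high; origin at the centre of its underside. The 90 degree V is 36 mm wide at the top, its faces would meet 32 mm above the origin; the medium cylinder (26 mm) rests in it with its axis level with the block's top, 50.4 mm up. Starts with a wrong cylinder in it.
- v_large: the large of three fixed bright steel V-blocks with a clamp groove along each side: 72 mm wide (y), 34 mm along its V (x), 50 mm high; origin at the centre of its underside. The 90 degree V is 48 mm wide at the top, its faces would meet 26 mm above the origin; the large cylinder (34 mm) rests in it with its axis level with the block's top, 50.0 mm up. Starts with a wrong cylinder in it.
- v_spare: the spare: a fixed blue-painted V-block without side grooves, 50 mm wide (y), 34 mm along its V (x), 50 mm high, empty at the start; origin at the centre of its underside. Its 90 degree V is 30 mm wide at the top, its faces would meet 35 mm above the origin; it takes any of the cylinders, the axis then 47.7 mm (small), 53.4 mm (medium) or 59.0 mm (large) above the bench.
- setting_ring: bystander: loose steel setting ring with a black knurled rim, 39 mm across and 14 mm high, lying on the bench in front of the V-blocks, right of the orange box; origin at the centre of its underside
- grease_tin: bystander: loose round tin with a red lid, 48 mm across and 19 mm high, on the bench in front of the V-blocks, left of the cream box; origin at the centre of its underside

How it is judged:
By the outcome, as a careful person would: the job done as asked, in the order asked, and still so for the second after the job is handed in, with the robot touching nothing.
It also fails if it takes over 80 s, if anything falls off the work surface, if the arm or the gripper's body presses on something with over 40 N, if the wrist force passes 120 N, or if a joint passes its speed limit or range.

## Working session

There is one attempt and no reset: what is moved stays moved. The work goes in short steps, Python scripts to look and compute and a shell command to move; the robot and the scene stay as the last step left them, time stands still between calls to the robot, and variables do not carry over. Pictures are saved under pics/ and viewed, at most 14 in all, crops included, and the job is handed in when it is done.

```bash
ls; mkdir -p pics
python3 - <<'E'
from cell import readout, optics
import cv2,numpy as np
s=readout.read_state();print({k:np.round(v,3).tolist() for k,v in s.items()})
for c in("scene","top","wrist"):
    d=optics.get_image(c);print(c,d["fovy"],d["cx"],d["cy"],np.round(d["view"],4).tolist(),[k for k in d])
    cv2.imwrite(f"pics/{c}0.png",d["color"][...,::-1])
    if c!="wrist":
        for n in["master_small","master_medium","master_large","v_small","v_medium","v_large","v_spare","setting_ring","grease_tin"]:
            print(n,[(round(b["score"],2),np.round(b["rect"],1).tolist()) for b in optics.boxes_of(c,n)[:3]])
E
```

```text
pics
{'clock': 0.0, 'qpos': [1.231, 0.629, 0.038, 1.518, -0.027, 0.996, -0.02], 'qd': [-0.001, -0.001, 0.001, -0.0, 0.002, 0.001, 0.002], 'tau': [0.0, -56.34, 1.227, -19.344, 0.011, 0.011, -0.0], 'eef_pos': [175.637, -625.163, 230.392], 'tool_rot': [-3.14, 0.0, 0.274], 'force': [-0.226, 0.367, -0.443], 'torque': [-0.031, 0.045, 0.007], 'gripper_force': 0.0, 'width': 84.929}
scene 48.62762310380301 260.33529708573917 190.13789264949372 [[-0.7439, -0.6681, -0.0125, 505.9256], [0.4734, -0.5401, 0.6958, -231.0612], [-0.4716, 0.5117, 0.7181, -879.5952], [0.0, 0.0, 0.0, 1.0]] ['color', 'fovy', 'cx', 'cy', 'view']
master_small [(0.47, [198.1, 180.6, 17.0, 17.3])]
master_medium []
master_large [(0.84, [224.8, 147.3, 19.7, 18.8])]
v_small [(0.6, [260.1, 134.6, 15.8, 19.2])]
v_medium []
v_large [(0.8, [192.3, 177.4, 27.5, 32.7])]
v_spare [(0.78, [170.7, 216.1, 29.9, 31.4])]
setting_ring []
grease_tin [(0.88, [219.1, 261.9, 24.1, 22.6]), (0.43, [257.8, 125.2, 14.2, 18.6])]
top 50.84318546120079 253.36835463138115 187.77044391053195 [[-0.0017, -1.0, -0.005, 126.6282], [0.9876, -0.0025, 0.1568, -597.3979], [-0.1568, -0.0047, 0.9876, -810.5087], [0.0, 0.0, 0.0, 1.0]] ['color', 'fovy', 'cx', 'cy', 'view']
master_small [(0.65, [257.9, 131.7, 30.5, 25.9])]
master_medium [(0.54, [321.6, 127.5, 18.2, 31.3])]
master_large [(0.72, [263.2, 128.2, 17.7, 31.2])]
v_small [(0.75, [312.5, 135.1, 29.5, 28.2]), (0.28, [321.0, 125.0, 19.5, 32.1])]
v_medium [(0.61, [197.6, 142.6, 36.8, 25.6]), (0.54, [258.5, 131.1, 32.2, 25.7])]
v_large [(0.7, [198.4, 142.9, 35.1, 22.8])]
v_spare [(0.79, [144.8, 166.8, 27.7, 21.4])]
setting_ring [(0.7, [343.6, 219.0, 19.9, 19.0])]
grease_tin [(0.87, [147.5, 238.0, 25.8, 24.3])]
wrist 60.42410504738628 252.08545242247254 192.39509905263014 [[0.2705, -0.9627, 0.0001, -651.4427], [0.915, 0.2571, -0.3111, 40.0911], [0.2994, 0.0842, 0.9504, -379.2403], [0.0, 0.0, 0.0, 1.0]] ['color', 'fovy', 'cx', 'cy', 'view']
```

View pics/top0.png

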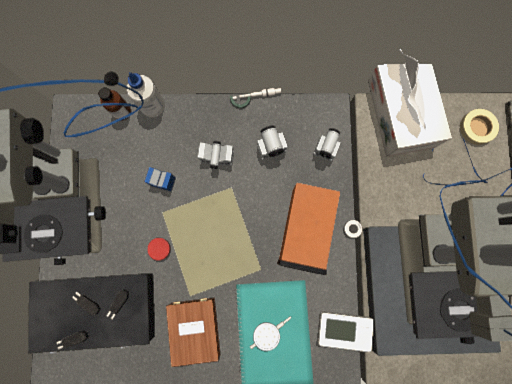

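View pics/scene0.png

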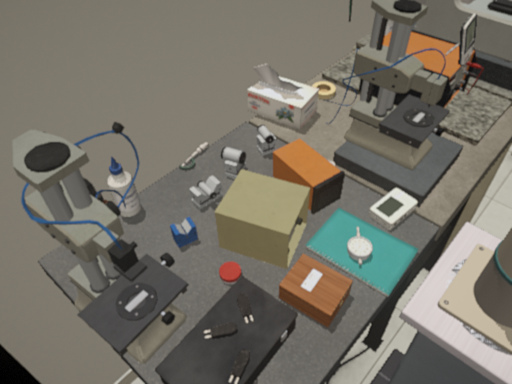

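```bash
cat > h.py <<'E'
import numpy as np,cv2
from cell import readout, optics
def cam(d):
    f=d["color"].shape[0]/2/np.tan(np.radians(d["fovy"]/2));return f,d["cx"],d["cy"],np.array(d["view"])
def proj(d,P):
    f,cx,cy,V=cam(d);p=np.atleast_2d(P)@V[:3,:3].T+V[:3,3]
    return np.c_[cx+f*p[:,0]/-p[:,2],cy-f*p[:,1]/-p[:,2]]
def unproj(d,uv,z):
    f,cx,cy,V=cam(d);uv=np.atleast_2d(uv);R=V[:3,:3];c=-R.T@V[:3,3]
    r=np.c_[(uv[:,0]-cx)/f,-(uv[:,1]-cy)/f,-np.ones(len(uv))]@R
    return c+r*((z-c[2])/r[:,2])[:,None]
def show(d,name,x0,y0,w,h,k):
    im=cv2.resize(d["color"][y0:y0+h,x0:x0+w,::-1],None,fx=k,fy=k,interpolation=cv2.INTER_CUBIC);cv2.imwrite(f"pics/{name}.png",im)
E
python3 - <<'E'
from h import *
d=optics.get_image("top")
show(d,"top1",140,110,240,170,3.3)
show(optics.get_image("scene"),"scene1",150,110,200,160,4)
for n,uv,z in[("A",(215,154),55),("B",(271,140),60),("C",(328,143),55),("spare",(160,178),50),("ring",(353.5,228.5),14),("tin",(160,250),19)]:print(n,unproj(d,uv,z).round(0))
E
```

```text
A [[670. 207.  55.]]
B [[699.  88.  60.]]
C [[693. -35.  55.]]
spare [[619. 324.  50.]]
ring [[513. -92.  14.]]
tin [[468. 326.  19.]]
```

View pics/top1.png

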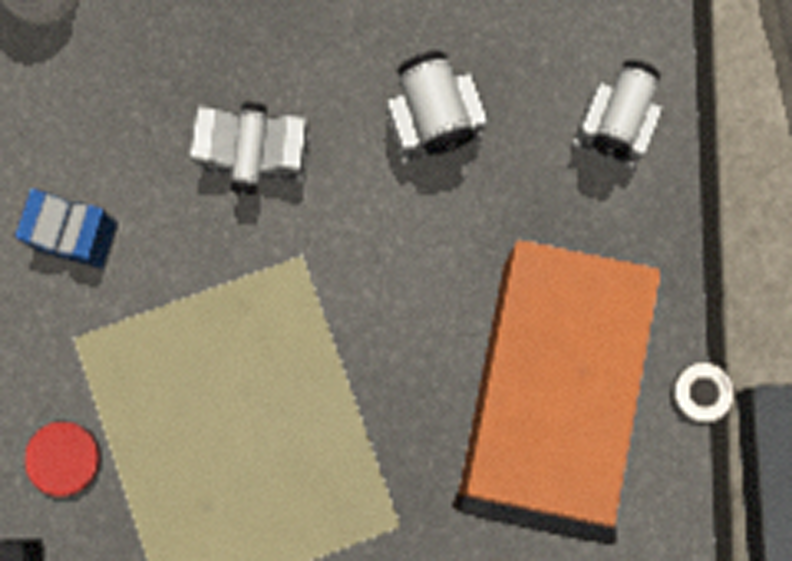

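View pics/scene1.png

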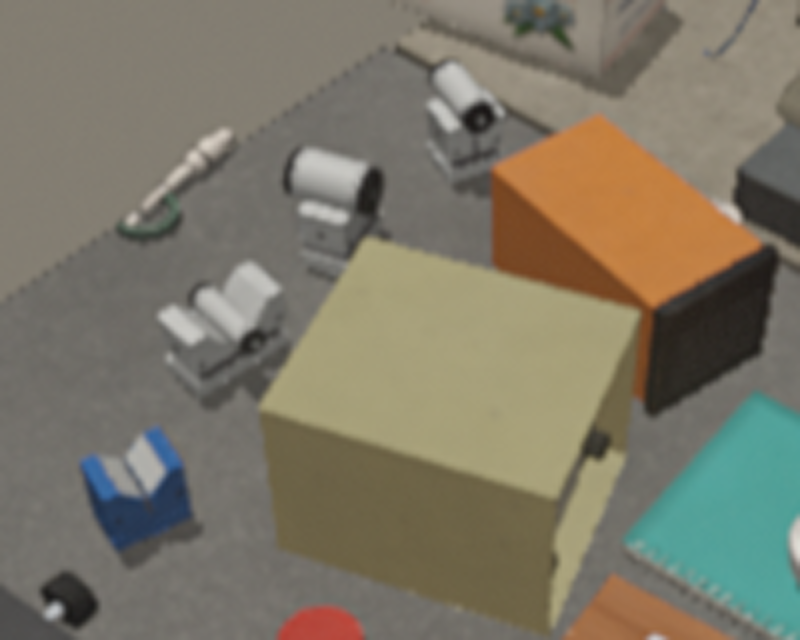

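Run:
```python
from h import *
t=optics.get_image("top");s=optics.get_image("scene");w=optics.get_image("wrist")
for uv in[(48,155),(408,5),(395,75)]:
  for z in(150,200,250,300,350):
    P=unproj(s,uv,z);print(uv,P[0].round(),proj(t,P)[0].round())
def tri(us,ut):
    A=[];b=[]
    for d,uv in((s,us),(t,ut)):
        p=unproj(d,uv,0)[0];q=unproj(d,uv,100)[0];r=(q-p)/np.linalg.norm(q-p);M=np.eye(3)-np.outer(r,r);A.append(M);b.append(M@p)
    return np.linalg.lstsq(np.vstack(A),np.hstack(b),rcond=None)[0].round()
k=lambda u,v:(150+u/4,110+v/4)
m=lambda u,v:(140+u/3.3,110+v/3.3)
print("cream",tri(k(370,238),m(302,255)),tri(k(265,408),m(75,338)),"orange",tri(k(600,115),m(658,268)),tri(k(493,172),m(517,240)))
print("tissue",tri((265,75),(383,65)),tri((318,95),(430,50)))
R=w["view"][:3,:3];print("wristcam",-R.T@w["view"][:3,3])
```

```text
(48, 155) [946. 443. 150.] [95.  9.]
(48, 155) [878. 460. 200.] [73. 27.]
(48, 155) [811. 477. 250.] [48. 47.]
(48, 155) [744. 494. 300.] [17. 71.]
(48, 155) [676. 511. 350.] [-19. 100.]
(408, 5) [ 720. -852.  150.] [765. 115.]
(408, 5) [ 670. -735.  200.] [739. 133.]
(408, 5) [ 620. -618.  250.] [709. 154.]
(408, 5) [ 570. -501.  300.] [674. 179.]
(408, 5) [ 520. -385.  350.] [631. 209.]
(395, 75) [ 514. -394.  150.] [536. 224.]
(395, 75) [ 480. -313.  200.] [511. 242.]
(395, 75) [ 445. -231.  250.] [481. 263.]
(395, 75) [ 411. -150.  300.] [445. 288.]
(395, 75) [377. -68. 350.] [402. 319.]
cream [585. 166. 132.] [537. 296. 132.] orange [583. -48.  92.] [601.  37.  88.]
tissue [ 804. -135.  159.] [ 800. -282.   65.]
wristcam [ 253.10433919 -605.52848677  372.92742701]
```

```bash
python3 -m jog '{"claw":[1],"xyz":[[0,0,-0.6]],"twist":[[0,0,0]]}'
```

```text
clock: 1.42
eef_pos: [175.0, -622.7, 287.1]
tool_rot: [-3.131, 0.0, 0.274]
force: [0.3, -0.8, 1.0]
width: 85.5
gripper_force: 0.0
```

View pics/wrist0.png

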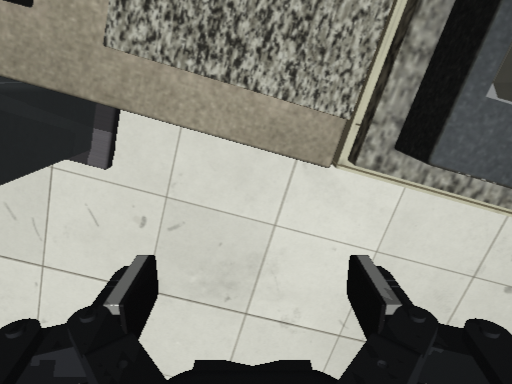

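The wrist view shows only the floor and the bench's edge. The right microscope rises to about 400 mm between me and the work, so I climb first and then swing over it.

```bash
python3 -m jog '{"claw":[1,1,1,1,1,1],"xyz":[[0,0,-0.6],[0,0,-0.6],[0,0,-0.6],[0,0,-0.6],[0,0,-0.4],[0,0,0]],"twist":[[0,0,0],[0,0,0],[0,0,0],[0,0,0],[0,0,0],[0,0,0]]}'; python3 -c "
from h import *
print(np.round(readout.read_state()['qpos'],2))
w=optics.get_image('wrist');cv2.imwrite('pics/w1.png',w['color'][...,::-1])"
```

```text
clock: 2.17
eef_pos: [175.9, -626.6, 574.9]
tool_rot: [3.134, -0.0, 0.274]
force: [-0.2, 0.3, -0.9]
width: 85.6
gripper_force: 0.0
[ 1.23  0.53  0.06  0.77 -0.03  1.84 -0.02]
```

```bash
python3 -m jog '{"claw":[1,1,1,1,1,1,1,1,1,1,1,1],"xyz":[[0.61,-0.03,0],[0.61,-0.03,0],[0.61,-0.03,0],[0.61,-0.03,0],[0.61,-0.03,0],[0.61,-0.03,0],[0.61,-0.03,0],[0.61,-0.03,0],[0.61,-0.03,0],[0.61,-0.03,0],[0.61,-0.03,0],[0,0,0]],"twist":[[0,0,-0.03],[0,0,-0.03],[0,0,-0.03],[0,0,-0.03],[0,0,-0.03],[0,0,-0.03],[0,0,-0.03],[0,0,-0.03],[0,0,-0.03],[0,0,-0.03],[0,0,-0.03],[0,0,0]]}'; python3 -c "
from h import *
print(np.round(readout.read_state()['qpos'],2))
w=optics.get_image('wrist');cv2.imwrite('pics/w2.png',w['color'][...,::-1])"
```

```text
clock: 3.72
eef_pos: [627.2, -161.0, 569.3]
tool_rot: [-3.138, -0.003, 1.322]
force: [-0.1, -1.9, -0.2]
width: 85.2
gripper_force: 0.0
[ 0.3   0.53 -0.22  0.78  0.11  1.84 -0.11]
```

View pics/w2.png

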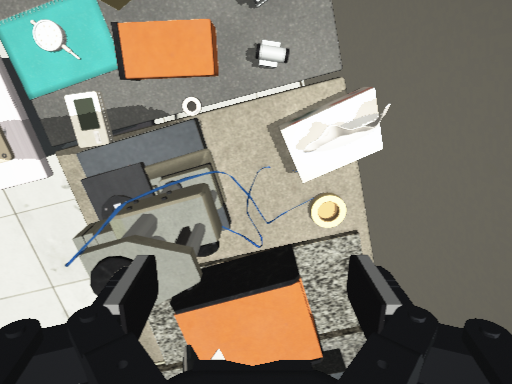

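Cleared the microscope; block C with the medium cylinder is at (270,53). Next I move above the blocks for the survey.

```bash
python3 -m jog '{"claw":[1,1,1,1,1,1,1,1,1],"xyz":[[0.31,0.01,0.45],[0.31,0.01,0.45],[0.31,0.01,0.45],[0.31,0.01,0.45],[0.31,0.01,0.45],[0.31,0.01,0.45],[0,0,0.3],[0,0,0],[0,0,0]],"twist":[[0,0,0],[0,0,0],[0,0,0],[0,0,0],[0,0,0],[0,0,0],[0,0,-0.04],[0,0,-0.04],[0,0,0]]}'; python3 -c "
from h import *
print(np.round(readout.read_state()['qpos'],2))
w=optics.get_image('wrist');cv2.imwrite('pics/w3.png',w['color'][...,::-1]);np.save('w3.npy',w,allow_pickle=True)
for n in['master_small','master_medium','master_large','v_small','v_medium','v_large','v_spare']:
    print(n,[(round(b['score'],2),np.round(b['rect'],1).tolist()) for b in optics.boxes_of('wrist',n)[:3]])"
```

```text
clock: 4.9
eef_pos: [679.0, 8.3, 270.0]
tool_rot: [-3.139, 0.001, 1.558]
force: [0.4, 0.5, 0.2]
width: 85.5
gripper_force: 0.0
[ 0.11  0.65 -0.3   1.37  0.2   1.15 -0.22]
master_small []
master_medium [(0.6, [234.9, 183.0, 57.7, 37.2])]
master_large [(0.88, [238.4, 61.5, 64.7, 51.0])]
v_small [(0.78, [245.9, 165.2, 34.7, 52.2]), (0.37, [246.6, 56.7, 44.1, 62.3])]
v_medium [(0.72, [244.9, 56.3, 43.1, 61.3])]
v_large [(0.68, [229.5, 0.0, 35.3, 7.4])]
v_spare []
```

View pics/w3.png

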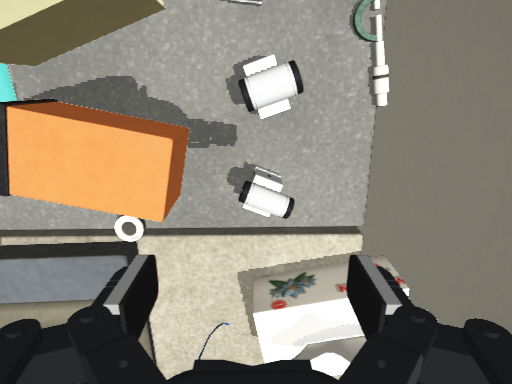

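```bash
python3 -m jog '{"claw":[1,1,1],"xyz":[[0.6,0,0],[0.6,0,0],[0,0,0]],"twist":[[0,0,0],[0,0,0],[0,0,0]]}'; python3 -c "
from h import *
w=optics.get_image('wrist');np.save('w4.npy',w,allow_pickle=True)"; python3 -m jog '{"claw":[1,1,1],"xyz":[[0.6,-0.2,0],[0.6,-0.1,0],[0,0,0]],"twist":[[0,0,0],[0,0,0],[0,0,0]]}'; python3 -c "
from h import *
w=optics.get_image('wrist');cv2.imwrite('pics/w5.png',w['color'][...,::-1]);np.save('w5.npy',w,allow_pickle=True)"
```

```text
clock: 5.68
eef_pos: [679.3, 139.6, 271.6]
tool_rot: [-3.141, -0.006, 1.572]
force: [0.5, -0.6, 0.1]
width: 85.5
gripper_force: 0.0
clock: 6.1
eef_pos: [649.6, 256.9, 271.6]
tool_rot: [-3.14, -0.005, 1.57]
force: [0.7, -0.3, -0.5]
width: 85.7
gripper_force: 0.0
```

View pics/w5.png

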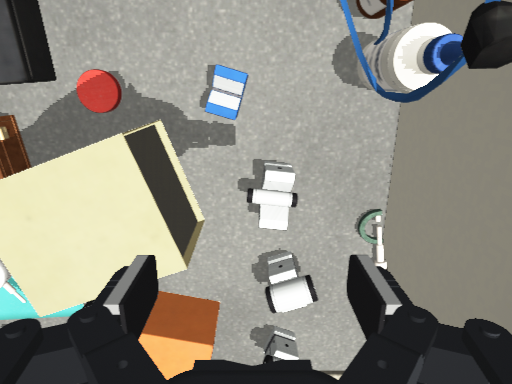

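```bash
cat > fit.py <<'E'
from h import *
from scipy.optimize import minimize
W=dict(v_small=(44,24),v_medium=(58,36),v_large=(72,48),v_spare=(50,30))
def pts(n,g=24):
    w,v=W[n];L=np.linspace(-15,15,g);P=[];N=[]
    for s in(1,-1):
        for t in L:P.append((t,s*w/2));N.append((0,s))
        for e in(1,-1):
            for t in np.linspace(v/2+1.5,w/2-1.5,12):P.append((e*17,s*t));N.append((e,0))
    return np.array(P),np.array(N)
def score(p,n,imgs):
    P,N=pts(n);c,s=np.cos(p[2]),np.sin(p[2]);R=np.array([[c,s],[-s,c]]);t=0
    for d,g in imgs:
        v=[]
        for o in(-1.6,1.6):
            Q=np.c_[(P+N*o)@R+p[:2],np.full(len(P),50.)];u=proj(d,Q).astype(np.float32)
            v.append(cv2.remap(g,u[:,:1],u[:,1:],cv2.INTER_CUBIC,borderMode=cv2.BORDER_REPLICATE)[:,0])
        t+=np.clip(v[0]-v[1],-40,90).mean()
    return -t/len(imgs)
def load(d,blue):
    im=d["color"].astype(np.float32);g=(im[...,2]-im[...,0]) if blue else im.mean(2)
    return d,cv2.resize(g,None,fx=1,fy=1)
def fit(n,g0,ds):
    imgs=[load(d,n=="v_spare") for d in ds];best=None
    for yaw in np.radians(np.arange(-12,13,6))+g0[2]:
        for dx in range(-9,10,3):
            for dy in range(-9,10,3):
                p=(g0[0]+dx,g0[1]+dy,yaw);f=score(p,n,imgs)
                if best is None or f<best[0]:best=(f,p)
    r=minimize(score,best[1],args=(n,imgs),method="Nelder-Mead",options=dict(initial_simplex=np.array(best[1])+np.array([[0,0,0],[2,0,0],[0,2,0],[0,0,.05]])))
    return r.x,-r.fun
E
python3 - <<'E'
from fit import *
t=optics.get_image("top");np.save("t.npy",t,allow_pickle=True)
w={k:np.load(f"w{k}.npy",allow_pickle=True).item() for k in(3,4,5)}
for n,g,ks in(("v_small",(693,-35,-.25),(3,4)),("v_medium",(699,88,.25),(3,4,5)),("v_large",(670,207,0),(4,5)),("v_spare",(619,324,-.21),(5,))):
    for nm,ds in [("top",[t])]+[(str(k),[w[k]]) for k in ks]:
        x,f=fit(n,g,ds);print(n,nm,x[:2].round(1),np.degrees(x[2]).round(1),round(f,1))
E
```

```text
v_small top [689.2 -35.4] -22.8 85.2
v_small 3 [690.1 -36.6] -23.6 86.9
v_small 4 [691.1 -36.1] -20.9 77.6
v_medium top [694.5  84.9] 18.0 50.7
v_medium 3 [695.2  83.6] 17.9 90.0
v_medium 4 [695.5  84. ] 17.9 87.0
v_medium 5 [695.3  84.6] 18.2 71.4
v_large top [669.6 207.8] -5.6 1.9
v_large 4 [678.5 206.9] -6.2 88.9
v_large 5 [678.2 207.9] -6.1 89.6
v_spare top [619.4 333.2] 0.0 0.8
v_spare 5 [621. 328.] -16.6 90.0
```

```bash
python3 -m jog '{"claw":[1,1,1,1,1,1],"xyz":[[-0.5,0.29,0],[0,0,0.4],[0,0,0.5],[0,0,0.5],[0,0,0.3],[0,0,0]],"twist":[[0,0,0],[0,0,0.034],[0,0,0],[0,0,0],[0,0,0],[0,0,0]]}'; python3 -c "
from h import *
w=optics.get_image('wrist');cv2.imwrite('pics/w6.png',w['color'][...,::-1])"
```

```text
clock: 6.95
eef_pos: [679.5, 195.7, 98.5]
tool_rot: [-3.137, 0.004, 1.452]
force: [-0.7, -1.2, 0.6]
width: 85.4
gripper_force: 0.0
```

View pics/w6.png

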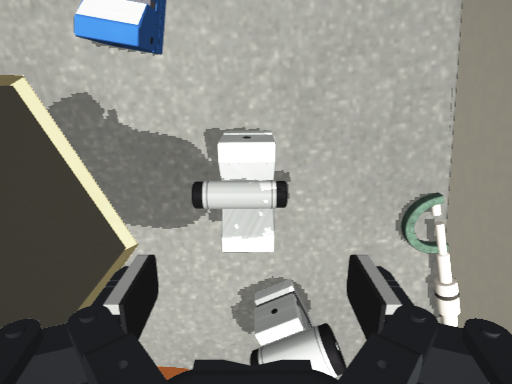

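```bash
python3 -m jog '{"claw":[1,1],"xyz":[[0,0,0],[0,0,0]],"twist":[[0,0,0],[0,0,0]]}'
python3 - <<'E'
from fit import *
w=optics.get_image("wrist")
print(readout.read_state()["eef_pos"],readout.read_state()["tool_rot"])
x,f=fit("v_large",(678,207,-.1),[w]);print(x[:2],np.degrees(x[2]),f)
R=w["view"][:3,:3];print("wristcam",-R.T@w["view"][:3,3])
E
```

```text
clock: 7.25
eef_pos: [681.9, 199.9, 103.4]
tool_rot: [3.139, -0.001, 1.454]
force: [-0.2, 0.1, -0.3]
width: 85.6
gripper_force: 0.0
[681.59988038 199.92101359 103.08016625] [ 3.13902933e+00 -9.45075836e-04  1.45468161e+00]
[678.18620449 207.20249592] -4.930217828812344 84.95003509521484
wristcam [691.12282193 277.76328014 245.09546832]
```

```bash
python3 -m jog '{"claw":[1,1,1,1,1,1,1,1],"xyz":[[0.07,-0.043,0],[0,0,0.2],[0,0,0.2],[0,0,0.2],[0,0,0.15],[0,0,0],[0,0,0],[0,0,0]],"twist":[[0,0,-0.004],[0,0,0],[0,0,0],[0,0,0],[0,0,0],[0,0,0],[0,0,0],[0,0,0]]}'
```

```text
clock: 8.3
eef_pos: [677.9, 207.6, 27.3]
tool_rot: [3.14, -0.001, 1.468]
force: [-0.1, -0.2, -0.3]
width: 85.2
gripper_force: 0.0
```

```bash
python3 -m jog '{"claw":[1,1,0.8,0.72,0.66,0.5,0.5,0.5,0.5],"xyz":[[0,0,0.1],[0,0,0],[0,0,0],[0,0,0],[0,0,0],[0,0,0],[0,0,0],[0,0,0],[0,0,0]],"twist":[[0,0,0],[0,0,0],[0,0,0],[0,0,0],[0,0,0],[0,0,0],[0,0,0],[0,0,0],[0,0,0]]}'
```

```text
clock: 9.43
eef_pos: [677.0, 207.4, 16.7]
tool_rot: [-3.141, 0.0, 1.468]
force: [-2.5, -0.7, 5.2]
width: 59.1
gripper_force: 64.4
```

```bash
python3 -m jog '{"claw":[0.5,0.5,0.5,0.5,0.5,0.5,0.5,0.5,0.5,0.5,0.5,0.5],"xyz":[[0,0,-0.1],[0,0,-0.25],[0,0,-0.4],[0,0,-0.45],[0.2,-0.12,0],[0.35,-0.21,0],[0.35,-0.21,0],[0.24,-0.14,0],[0,0,0],[0,0,0],[0,0,0],[0,0,0]],"twist":[[0,0,0],[0,0,0],[0,0,0],[0,0,0],[0,0,0],[0,0,0.02],[0,0,0.02],[0,0,0.019],[0,0,0],[0,0,0],[0,0,0],[0,0,0]]}'
python3 - <<'E'
from fit import *
w=optics.get_image("wrist");cv2.imwrite('pics/w7.png',w['color'][...,::-1])
print(readout.read_state()["qpos"])
x,f=fit("v_spare",(621,328,-.29),[w]);print(x[:2],np.degrees(x[2]),f)
E
```

```text
clock: 10.92
eef_pos: [627.4, 328.7, 136.2]
tool_rot: [3.141, 0.0, 1.281]
force: [-0.1, -0.0, -1.7]
width: 58.9
gripper_force: 64.6
[-0.42317302  0.81802007 -0.1869148   1.41470821  0.17104898  0.92474879
 -0.94532452]
[622.01124601 328.75540987] -17.4288054844338 89.57625579833984
```

View pics/w7.png

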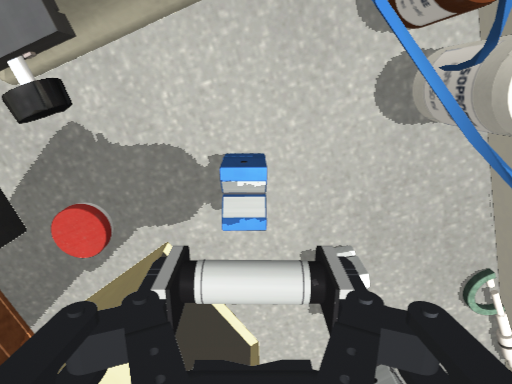

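```bash
python3 -m jog '{"claw":[0.5,0.5,0.5,0.5,0.5,0.5,0.5,0.5,0.5],"xyz":[[-0.019,-0.055,0],[0,0,0.3],[0,0,0.3],[0,0,0.25],[0,0,0.1],[0,0,0],[0,0,0],[0,0,0],[0,0,0]],"twist":[[0,0,0.002],[0,0,0],[0,0,0],[0,0,0],[0,0,0],[0,0,0],[0,0,0],[0,0,0],[0,0,0]]}'
```

```text
clock: 12.1
eef_pos: [621.5, 329.9, 42.1]
tool_rot: [3.141, -0.001, 1.276]
force: [-0.2, 0.4, -1.1]
width: 58.9
gripper_force: 64.6
```

```bash
python3 -m jog '{"claw":[0.5,0.5,0.5,0.5,0.5],"xyz":[[-0.012,0,0.07],[0,0,0.07],[0,0,0],[0,0,0],[0,0,0]],"twist":[[0,0,0],[0,0,0],[0,0,0],[0,0,0],[0,0,0]]}'
```

```text
clock: 12.72
eef_pos: [620.7, 328.4, 27.3]
tool_rot: [-3.142, 0.0, 1.276]
force: [-0.1, -0.1, -0.2]
width: 58.8
gripper_force: 64.6
```

```bash
python3 -m jog '{"claw":[0.5,0.5,0.5],"xyz":[[0,0,0.01],[0,0,0],[0,0,0]],"twist":[[0,0,0],[0,0,0],[0,0,0]]}';python3 -m jog '{"claw":[0.5,0.5,0.5],"xyz":[[0,0,0.01],[0,0,0],[0,0,0]],"twist":[[0,0,0],[0,0,0],[0,0,0]]}'
```

```text
clock: 13.1
eef_pos: [620.7, 328.6, 26.3]
tool_rot: [3.142, -0.0, 1.276]
force: [-0.4, -0.4, -0.0]
width: 58.9
gripper_force: 64.6
clock: 13.48
eef_pos: [620.9, 328.9, 25.8]
tool_rot: [3.141, -0.001, 1.276]
force: [-0.3, 0.5, 2.9]
width: 58.5
gripper_force: 65.0
```

```bash
python3 -m jog '{"claw":[0.75,0.8,1,1,1,1,1,1,1],"xyz":[[0,0,0],[0,0,0],[0,0,0],[0,0,0],[0,0,-0.15],[0,0,-0.4],[0,0,-0.6],[0,0,-0.4],[0,0,0]],"twist":[[0,0,0],[0,0,0],[0,0,0],[0,0,0],[0,0,0],[0,0,0],[0,0,0],[0,0,0],[0,0,0]]}'
```

```text
clock: 14.6
eef_pos: [623.3, 330.2, 186.2]
tool_rot: [3.135, -0.007, 1.276]
force: [-0.0, 0.3, -0.3]
width: 85.4
gripper_force: 0.0
```

```bash
python3 -m jog '{"claw":[1,1,1,1,1,1,1,1,1,1,1,1],"xyz":[[-0.43,0.28,0],[-0.43,0.28,0],[-0.43,0.28,0],[-0.43,0.28,0],[-0.43,0.28,0],[0,0,0.2],[0,0,0.2],[0,0,0.2],[0,0,0],[0,0,0],[0,0,0],[0,0,0]],"twist":[[0,0,0],[0,0,0],[0,0,0],[0,0,0],[0,0,0],[0,0,-0.049],[0,0,-0.049],[0,0,-0.048],[0,0,-0.048],[0,0,0],[0,0,0],[0,0,0]]}'
python3 - <<'E'
from fit import *
w=optics.get_image("wrist")
x,f=fit("v_medium",(695,84,.31),[w]);print(x[:2],np.degrees(x[2]),f)
t=optics.get_image("top")
x,f=fit("v_spare",(621,328,-.29),[t]);print("top spare",x[:2],np.degrees(x[2]),f)
x,f=fit("v_large",(678,207,-.1),[t]);print("top L",x[:2],np.degrees(x[2]),f)
E
```

```text
clock: 16.1
eef_pos: [692.3, 82.2, 120.7]
tool_rot: [3.141, 0.0, 1.884]
force: [-0.0, 0.5, -0.5]
width: 85.4
gripper_force: 0.0
[695.30947514  83.84598738] 20.351482140995582 82.6711196899414
top spare [620.43131176 329.75622788] -16.076019783291862 83.54882049560547
top L [676.57655976 208.0495916 ] -5.923630695437657 89.54418182373047
```

```bash
python3 -m jog '{"claw":[1,1,1,1,1,1,1],"xyz":[[0.008,0.034,0],[0,0,0.25],[0,0,0.25],[0,0,0.25],[0,0,0.1],[0,0,0],[0,0,0]],"twist":[[0,0,-0.002],[0,0,0],[0,0,0],[0,0,0],[0,0,0],[0,0,0],[0,0,0]]}'
```

```text
clock: 17.08
eef_pos: [696.1, 84.3, 36.5]
tool_rot: [3.14, 0.0, 1.892]
force: [0.3, -0.5, -0.3]
width: 85.3
gripper_force: 0.0
```

```bash
python3 -m jog '{"claw":[1,1,0.8,0.72,0.66,0.5,0.5,0.5,0.5],"xyz":[[0,-0.006,0.025],[0,0,0],[0,0,0],[0,0,0],[0,0,0],[0,0,0],[0,0,0],[0,0,0],[0,0,0]],"twist":[[0,0,0.001],[0,0,0],[0,0,0],[0,0,0],[0,0,0],[0,0,0],[0,0,0],[0,0,0],[0,0,0]]}'
```

```text
clock: 18.2
eef_pos: [696.9, 84.4, 34.3]
tool_rot: [3.137, 0.0, 1.889]
force: [4.8, 0.9, 5.2]
width: 59.4
gripper_force: 64.8
```

```bash
python3 -m jog '{"claw":[0.5,0.5,0.5,0.5,0.5,0.5,0.5,0.5,0.5,0.5,0.5,0.5],"xyz":[[0,0,-0.1],[0,0,-0.25],[0,0,-0.4],[0,0,-0.2],[0.25,0.04,0],[0.37,0.06,0],[0.37,0.06,0],[0.24,0.046,0],[0,0,0],[0,0,0],[0,0,0],[0,0,0]],"twist":[[0,0,0],[0,0,0],[0,0,0],[0,0,0],[0,0,0],[0,0,0],[0,0,0],[0,0,0.044],[0,0,0.05],[0,0,0.04],[0,0,0],[0,0,0]]}'
python3 - <<'E'
from fit import *
w=optics.get_image("wrist");cv2.imwrite('pics/w8.png',w['color'][...,::-1])
print(np.round(readout.read_state()["eef_pos"],1),readout.read_state()["force"])
x,f=fit("v_large",(678,207,-.1),[w]);print(x[:2],np.degrees(x[2]),f)
E
```

```text
clock: 19.7
eef_pos: [674.7, 207.5, 126.8]
tool_rot: [-3.14, 0.001, 1.47]
force: [-0.2, 0.1, -3.7]
width: 59.2
gripper_force: 65.7
[675.  207.3 127.1] [ 0.48936451  0.67191301 -3.78641248]
[679.36130854 213.82377134] -6.600882085901195 70.31556701660156
```

View pics/w8.png

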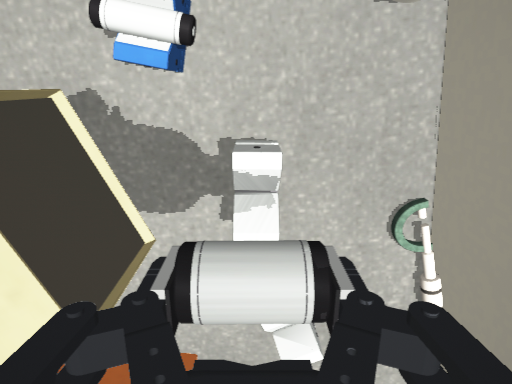

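```bash
python3 -m jog '{"claw":[0.5,0.5,0.5,0.5,0.5,0.5,0.5,0.5,0.5],"xyz":[[0.003,0.031,0],[0,0,0.3],[0,0,0.3],[0,0,0.22],[0,0,0.1],[0,0,0],[0,0,0],[0,0,0],[0,0,0]],"twist":[[0,0,0],[0,0,0],[0,0,0],[0,0,0],[0,0,0],[0,0,0],[0,0,0],[0,0,0],[0,0,0]]}'
```

```text
clock: 20.88
eef_pos: [679.3, 207.2, 36.6]
tool_rot: [3.14, -0.0, 1.468]
force: [-0.1, -0.2, -3.4]
width: 59.5
gripper_force: 65.7
```

```bash
python3 -m jog '{"claw":[0.5,0.5,0.5,0.5],"xyz":[[0.002,-0.012,0.06],[0,0,0],[0,0,0],[0,0,0]],"twist":[[0,0,0],[0,0,0],[0,0,0],[0,0,0]]}'; python3 -m jog '{"claw":[0.5,0.5,0.5],"xyz":[[0,0,0.015],[0,0,0],[0,0,0]],"twist":[[0,0,0],[0,0,0],[0,0,0]]}'
```

```text
clock: 21.38
eef_pos: [677.8, 207.4, 29.9]
tool_rot: [3.141, -0.0, 1.467]
force: [0.2, -0.8, -3.4]
width: 59.4
gripper_force: 65.7
clock: 21.75
eef_pos: [678.0, 207.1, 28.5]
tool_rot: [3.141, 0.0, 1.467]
force: [0.3, 0.0, -2.6]
width: 59.1
gripper_force: 66.0
```

```bash
python3 -m jog '{"claw":[0.5,0.5,0.5],"xyz":[[0,0,0.008],[0,0,0],[0,0,0]],"twist":[[0,0,0],[0,0,0],[0,0,0]]}'
```

```text
clock: 22.12
eef_pos: [678.0, 207.1, 28.4]
tool_rot: [3.141, 0.0, 1.467]
force: [-1.9, -2.5, 5.1]
width: 59.2
gripper_force: 66.6
```

```bash
python3 -m jog '{"claw":[0.75,0.8,1,1,1,1,1,1,1,1],"xyz":[[0,0,0],[0,0,0],[0,0,0],[0,0,0],[0,0,-0.15],[0,0,-0.4],[0,0,-0.6],[0,0,-0.3],[0,0,0],[0,0,0]],"twist":[[0,0,0],[0,0,0],[0,0,0],[0,0,0],[0,0,0],[0,0,0],[0,0,0],[0,0,0],[0,0,0],[0,0,0]]}'
python3 - <<'E'
from fit import *
w=optics.get_image("wrist");np.save("w9.npy",w,allow_pickle=True)
x,f=fit("v_large",(678,207,-.1),[w]);print(x[:2],np.degrees(x[2]),f)
show(w,"w9",150,60,220,240,2.5)
E
```

```text
clock: 23.38
eef_pos: [677.2, 207.1, 172.4]
tool_rot: [-3.141, 0.0, 1.468]
force: [-1.0, 0.6, -1.0]
width: 85.7
gripper_force: 0.0
[677.94712134 208.03547306] -4.7627676284234335 85.62076568603516
```

View pics/w9.png

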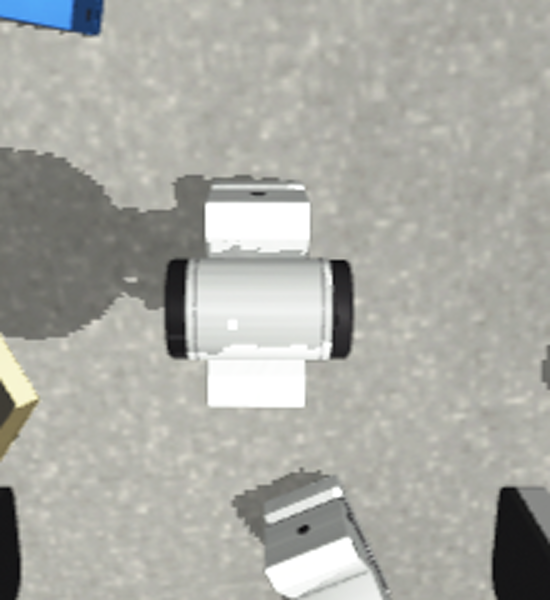

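The large one sits centred in its block (caps at 165/352, block 206/308 in the crop). Next is the medium one.

```bash
python3 -m jog '{"claw":[1,1,1,1,1,1,1,1,1,1],"xyz":[[-0.48,0.076,0],[-0.48,0.076,0],[-0.48,0.076,0],[-0.48,0.076,0],[-0.48,0.076,0],[0,0,0.25],[0,0,0.25],[0,0,0],[0,0,0],[0,0,0]],"twist":[[0,0,0],[0,0,0],[0,0,0],[0,0,0],[0,0,0],[0,0,0.05],[0,0,0.045],[0,0,0],[0,0,0],[0,0,0]]}'
python3 - <<'E'
from fit import *
w=optics.get_image("wrist")
print(np.round(readout.read_state()["eef_pos"],1))
x,f=fit("v_small",(690,-36,-.4),[w]);print(x[:2],np.degrees(x[2]),f)
t=optics.get_image("top");w=np.load("w9.npy",allow_pickle=True).item()
for n,g in (("v_medium",(695,84,.31)),):
  for d in(t,w):
    x,f=fit(n,g,[d]);print(n,x[:2],np.degrees(x[2]),f)
E
```

```text
clock: 24.68
eef_pos: [691.5, -35.1, 123.5]
tool_rot: [3.14, -0.001, 1.171]
force: [0.2, -0.5, -0.2]
width: 85.5
gripper_force: 0.0
[691.4 -35.2 123.6]
[690.99410592 -37.17612213] -22.435602116516318 68.15402221679688
v_medium [694.32638889  85.13194444] 18.40162714940418 90.0
v_medium [696.03356934  85.40961332] 18.434751258208 86.98949432373047
```

```bash
python3 -m jog '{"claw":[1,1,1,1,1,1,1,1],"xyz":[[-0.016,-0.003,0],[0,0,0.25],[0,0,0.25],[0,0,0.25],[0,0,0.1],[0,0,0.04],[0,0,0],[0,0,0]],"twist":[[0,0,0],[0,0,0],[0,0,0],[0,0,0],[0,0,0],[0,0,0],[0,0,0],[0,0,0]]}'; python3 -m jog '{"claw":[0.9,0.8,0.72,0.66,0.5,0.5,0.5,0.5],"xyz":[[0,0,0],[0,0,0],[0,0,0],[0,0,0],[0,0,0],[0,0,0],[0,0,0],[0,0,0]],"twist":[[0,0,0],[0,0,0],[0,0,0],[0,0,0],[0,0,0],[0,0,0],[0,0,0],[0,0,0]]}'
```

```text
clock: 25.78
eef_pos: [690.6, -36.6, 34.6]
tool_rot: [3.14, -0.001, 1.169]
force: [-0.4, -0.2, 0.2]
width: 85.5
gripper_force: 0.0
clock: 26.78
eef_pos: [691.4, -37.2, 34.7]
tool_rot: [3.138, -0.001, 1.169]
force: [2.0, -1.6, 5.1]
width: 59.1
gripper_force: 64.5
```

```bash
python3 -m jog '{"claw":[0.5,0.5,0.5,0.5,0.5,0.5,0.5,0.5,0.5,0.5,0.5,0.5],"xyz":[[0,0,-0.1],[0,0,-0.25],[0,0,-0.4],[0,0,-0.2],[0.25,-0.1,0],[0.35,-0.14,0],[0.35,-0.14,0],[0.185,-0.06,0],[0,0,0],[0,0,0],[0,0,0],[0,0,0]],"twist":[[0,0,0],[0,0,0],[0,0,0],[0,0,0],[0,0,0],[0,0,0],[0,0,0],[0,0,-0.035],[0,0,-0.055],[0,0,-0.055],[0,0,-0.05],[0,0,-0.034]]}';python3 -m jog '{"claw":[0.5,0.5,0.5],"xyz":[[0,0,0],[0,0,0],[0,0,0]],"twist":[[0,0,0],[0,0,0],[0,0,0]]}'
```

```text
clock: 28.28
eef_pos: [692.4, 84.9, 127.4]
tool_rot: [-3.139, -0.001, 1.893]
force: [0.2, -0.7, -2.7]
width: 59.1
gripper_force: 65.0
clock: 28.65
eef_pos: [693.5, 85.1, 128.3]
tool_rot: [-3.141, 0.0, 1.888]
force: [-0.4, 0.1, -3.3]
width: 59.2
gripper_force: 65.1
```

```bash
python3 -m jog '{"claw":[0.5,0.5,0.5,0.5,0.5,0.5,0.5,0.5,0.5],"xyz":[[-0.011,0.015,0],[0,0,0.3],[0,0,0.3],[0,0,0.22],[0,0,0.1],[0,0,0],[0,0,0],[0,0,0],[0,0,0]],"twist":[[0,0,0],[0,0,0],[0,0,0],[0,0,0],[0,0,0],[0,0,0],[0,0,0],[0,0,0],[0,0,0]]}'
```

```text
clock: 29.78
eef_pos: [696.0, 84.5, 37.3]
tool_rot: [3.14, 0.0, 1.888]
force: [-0.4, 0.0, -2.6]
width: 58.9
gripper_force: 65.1
```

```bash
python3 -m jog '{"claw":[0.5,0.5,0.5,0.5],"xyz":[[0,-0.007,0.07],[0,0,0],[0,0,0],[0,0,0]],"twist":[[0,0,0],[0,0,0],[0,0,0],[0,0,0]]}'; python3 -m jog '{"claw":[0.5,0.5,0.5],"xyz":[[0,0,0.012],[0,0,0],[0,0,0]],"twist":[[0,0,0],[0,0,0],[0,0,0]]}'
```

```text
clock: 30.28
eef_pos: [694.7, 84.3, 29.4]
tool_rot: [-3.141, -0.0, 1.889]
force: [-0.0, -0.4, -3.8]
width: 59.2
gripper_force: 65.3
clock: 30.65
eef_pos: [695.1, 84.1, 28.7]
tool_rot: [3.141, 0.0, 1.888]
force: [-1.2, -0.7, 1.6]
width: 58.8
gripper_force: 65.5
```

```bash
python3 -m jog '{"claw":[0.75,0.8,1,1,1,1,1,1,1,1],"xyz":[[0,0,0],[0,0,0],[0,0,0],[0,0,0],[0,0,-0.15],[0,0,-0.4],[0,0,-0.6],[0,0,-0.4],[0,0,0],[0,0,0]],"twist":[[0,0,0],[0,0,0],[0,0,0],[0,0,0],[0,0,0],[0,0,0],[0,0,0],[0,0,0],[0,0,0],[0,0,0]]}'
python3 - <<'E'
from fit import *
w=optics.get_image("wrist")
x,f=fit("v_medium",(695,84,.31),[w]);print(x[:2],np.degrees(x[2]),f)
show(w,"w10",150,60,220,240,2.5)
E
```

```text
clock: 31.9
eef_pos: [694.5, 84.0, 183.6]
tool_rot: [-3.141, 0.0, 1.889]
force: [-0.3, 0.2, -0.1]
width: 85.5
gripper_force: 0.0
[694.71239996  83.63339344] 19.201757291332754 85.16874694824219
```

View pics/w10.png

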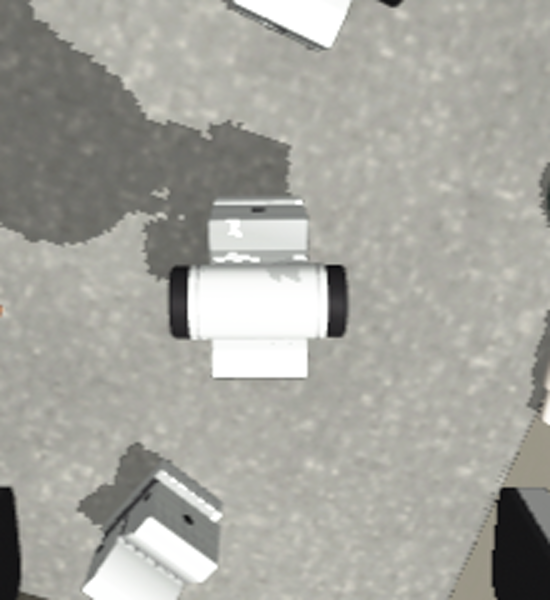

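The medium one is centred too (caps at 170/347, block 210/308). Now I fetch the small one from the spare.

```bash
python3 -m jog '{"claw":[1,1,1,1,1,1,1,1,1,1,1,1],"xyz":[[0.51,0.013,0],[0.51,0.013,0],[0.51,0.013,0],[0.51,0.013,0],[0.51,0.013,0],[0,0,0.2],[0,0,0.2],[0,0,0.2],[0,0,0],[0,0,0],[0,0,0],[0,0,0]],"twist":[[0,0,0],[0,0,0],[0,0,0],[0,0,0],[0,0,0],[0,0,0.049],[0,0,0.049],[0,0,0.049],[0,0,0.048],[0,0,0],[0,0,0],[0,0,0]]}'
python3 - <<'E'
from fit import *
w=optics.get_image("wrist")
x,f=fit("v_spare",(621,328,-.29),[w]);print(x[:2],np.degrees(x[2]),f)
t=optics.get_image("top")
x,f=fit("v_small",(690,-36,-.4),[t]);print(x[:2],np.degrees(x[2]),f)
E
```

```text
clock: 33.45
eef_pos: [621.4, 328.4, 123.3]
tool_rot: [-3.141, -0.0, 1.277]
force: [0.8, -0.1, 0.6]
width: 85.7
gripper_force: 0.0
[621.00057607 328.37444275] -16.595833634382277 89.63390350341797
[689.27255211 -35.38252834] -22.915665949804296 89.22988891601562
```

```bash
python3 -m jog '{"claw":[1,1,1,1,1,1,1,1],"xyz":[[0,0,0.25],[0,0,0.25],[0,0,0.25],[0,0,0.15],[0,0,0.07],[0,0,0],[0,0,0],[0,0,0]],"twist":[[0,0,0],[0,0,0],[0,0,0],[0,0,0],[0,0,0],[0,0,0],[0,0,0],[0,0,0]]}'; python3 -m jog '{"claw":[0.9,0.8,0.72,0.66,0.5,0.5,0.5,0.5],"xyz":[[0,0,0],[0,0,0],[0,0,0],[0,0,0],[0,0,0],[0,0,0],[0,0,0],[0,0,0]],"twist":[[0,0,0],[0,0,0],[0,0,0],[0,0,0],[0,0,0],[0,0,0],[0,0,0],[0,0,0]]}'
```

```text
clock: 34.55
eef_pos: [621.9, 328.8, 27.3]
tool_rot: [3.14, -0.001, 1.276]
force: [-0.2, 0.3, -0.1]
width: 85.3
gripper_force: 0.0
clock: 35.55
eef_pos: [621.4, 328.6, 26.7]
tool_rot: [3.141, -0.0, 1.276]
force: [-1.5, -0.6, 5.7]
width: 58.5
gripper_force: 64.2
```

```bash
python3 -m jog '{"claw":[0.5,0.5,0.5,0.5,0.5,0.5,0.5,0.5,0.5,0.5,0.5,0.5],"xyz":[[0,0,-0.1],[0,0,-0.3],[0,0,-0.5],[0,0,-0.4],[0,0,-0.1],[-0.25,0.13,0],[-0.47,0.246,0],[-0.47,0.246,0],[-0.47,0.246,0],[-0.47,0.246,0],[-0.47,0.246,0],[-0.47,0.246,0]],"twist":[[0,0,0],[0,0,0],[0,0,0],[0,0,0],[0,0,0],[0,0,0],[0,0,0],[0,0,0],[0,0,0],[0,0,0],[0,0,0],[0,0,0]]}';python3 -m jog '{"claw":[0.5,0.5,0.5,0.5,0.5,0.5],"xyz":[[-0.22,0.114,0],[0,0,0.2],[0,0,0.25],[0,0,0],[0,0,0],[0,0,0]],"twist":[[0,0,0],[0,0,0.033],[0,0,0],[0,0,0],[0,0,0],[0,0,0]]}'
python3 - <<'E'
from fit import *
w=optics.get_image("wrist")
x,f=fit("v_small",(690,-36,-.4),[w]);print(x[:2],np.degrees(x[2]),f)
E
```

```text
clock: 37.05
eef_pos: [685.1, -13.7, 164.8]
tool_rot: [-3.139, 0.001, 1.276]
force: [-0.1, 0.1, -1.7]
width: 58.8
gripper_force: 64.7
clock: 37.8
eef_pos: [691.1, -35.9, 122.5]
tool_rot: [3.14, -0.001, 1.173]
force: [-0.6, -0.1, -0.1]
width: 58.9
gripper_force: 64.7
[690.39044931 -36.65934385] -22.92017559893111 77.25707244873047
```

```bash
python3 -m jog '{"claw":[0.5,0.5,0.5,0.5,0.5,0.5,0.5,0.5,0.5],"xyz":[[-0.006,-0.004,0],[0,0,0.3],[0,0,0.3],[0,0,0.15],[0,0,0.1],[0,0,0],[0,0,0],[0,0,0],[0,0,0]],"twist":[[0,0,0],[0,0,0],[0,0,0],[0,0,0],[0,0,0],[0,0,0],[0,0,0],[0,0,0],[0,0,0]]}'
```

```text
clock: 38.98
eef_pos: [690.1, -36.7, 36.9]
tool_rot: [3.141, -0.0, 1.172]
force: [0.7, -0.2, -1.7]
width: 58.7
gripper_force: 64.8
```

```bash
python3 -m jog '{"claw":[0.5,0.5,0.5,0.5],"xyz":[[0,0,0.06],[0,0,0],[0,0,0],[0,0,0]],"twist":[[0,0,0],[0,0,0],[0,0,0],[0,0,0]]}'; python3 -m jog '{"claw":[0.5,0.5,0.5],"xyz":[[0,0,0.012],[0,0,0],[0,0,0]],"twist":[[0,0,0],[0,0,0],[0,0,0]]}'
```

```text
clock: 39.48
eef_pos: [689.6, -36.6, 30.2]
tool_rot: [-3.141, 0.0, 1.172]
force: [0.3, 0.2, -0.8]
width: 59.2
gripper_force: 64.8
clock: 39.85
eef_pos: [689.7, -36.9, 29.7]
tool_rot: [3.141, 0.0, 1.172]
force: [-3.3, -0.8, 5.9]
width: 58.6
gripper_force: 65.3
```

Contact; release, rise and look.

```bash
python3 -m jog '{"claw":[0.75,0.8,1,1,1,1,1,1,1,1],"xyz":[[0,0,0],[0,0,0],[0,0,0],[0,0,0],[0,0,-0.15],[0,0,-0.4],[0,0,-0.6],[0,0,-0.4],[0,0,0],[0,0,0]],"twist":[[0,0,0],[0,0,0],[0,0,0],[0,0,0],[0,0,0],[0,0,0],[0,0,0],[0,0,0],[0,0,0],[0,0,0]]}'
python3 - <<'E'
from fit import *
w=optics.get_image("wrist")
t=optics.get_image("top")
a=cv2.resize(w["color"][60:300,150:370,::-1],(400,436),interpolation=cv2.INTER_CUBIC);b=cv2.resize(t["color"][105:265,135:375,::-1],(400,267),interpolation=cv2.INTER_CUBIC)
c=np.zeros((436,800,3),np.uint8);c[:,:400]=a;c[:267,400:]=b;cv2.imwrite("pics/w11.png",c)
E
```

```text
clock: 41.1
eef_pos: [689.3, -36.8, 184.4]
tool_rot: [-3.141, 0.0, 1.172]
force: [-0.3, -0.4, -0.6]
width: 85.4
gripper_force: 0.0
```

View pics/w11.png

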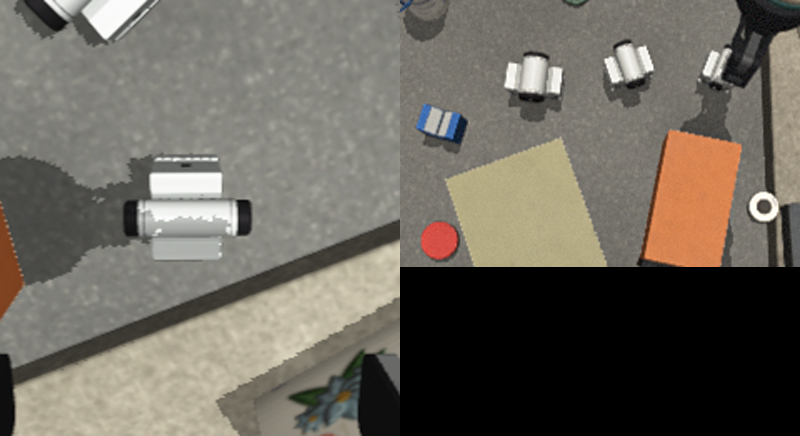

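The small one is centred (caps at 123/252, block 151/221). The spare is empty, and the ring and tin are where they were. I hand the job in.

```bash
python3 -c "
from cell import order
print(order.finish_job())"
```

```text
the job is handed in; nothing more can be done
None
```

The job is handed in after about 41 of the 80 s: each cylinder lies centred in the V-block of its size, the blue spare is empty, and the ring and tin were not moved.

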